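# Fetch the red dye pot from under the drying rack with the reacher

## Robot

A 6-joint arm with a two-finger parallel gripper is mounted at the origin on the work surface. World frame = base frame: x ahead of the robot, y to its left, z up, the work surface at z = 0. Lengths are in m, angles in rad, forces in N, time in s.
With the tool pointing down it reaches from about 0.3 to 0.875 m from the base axis. Payload 6.4 kg.
Tool frame: the origin (TCP) lies between the finger pads; the fingertips stand 11 mm ahead of it and the grasp point (between the pads) lies 8 mm behind it; z points along the fingers, y is the line along which they close (so a half turn about z gives the same grasp; the last joint's range is limited). The gripper opens to 85 mm and grips with 20 to 120 N. Pads are 22 mm wide; open, the fingers measure 114 mm over their backs; the gripper's body (76 mm by 85 mm) begins 54 mm behind the grasp point. The pads swing forward as they close: fully open they stand 13 mm farther back than shut.
Start: joints at [-1.532, 0.181, 1.607, -0, 1.354, -0.206], TCP at [0.139, -0.558, 0.242] pointing down, gripper open.
Joint ranges: [-2.99, 2.99], [-0.89, 2.07], [0.3, 2.58], [-1.14, 4.28], [0, 2.63], [-3.12, 3.12]. Speed limits (rad/s): [2.57, 2.57, 3.01, 3.14, 3.14, 3.14].

## Interface

Orientations are given as a rotation vector (axis times angle).
In Python, from cell import env, vision gives the robot as it stands.
- The arm moves only by the tool send_rows, never from a script. Its argument "deltas" is a list of rows, each a list of 7 numbers: the shift along the tool's x, y, z in m, then the turn, a rotation vector about the tool's x, y, z in degrees, then the closure, from -1 (fully open) to 1 (shut). In form: [[x, y, z, wx, wy, wz, claw], ...]. A call has 1 to 12 rows; each row shifts and turns the commanded pose from where the row before left it, along the tool's axes as they then stand; what a row does not reach is not made up. A row lasts 1/8 s, in which the tool goes at most 62.5 mm and 10.7 degrees, less where a joint would pass 70% of its speed; a pose out of reach is approached as far as the arm can. A call with a gripper value outside its range is refused whole. The fingers move at their own pace and stop on an object; "force" is the grip in N (left out, the last holds). Time passes only in rows, so rows that do not move let the fingers close. It gives the time, the measured TCP pose, the force, the opening and the grip force at its end, in the units of the state.
- env.sense(): the state, without advancing time (a new reading comes with each control period).
- vision.read_camera(name): name is "side" or "top" or "wrist"; returns a dict with "img" (480x640x3 uint8, red, green, blue), "z_map" (480x640 float32, m along the optical axis (not along the pixel's ray), 0 where there is no reading), "vertical_fov" (degrees; the focal length in pixels is half the picture's height over the tangent of half this angle, whatever the lens; pixels are square), "cx", "cy" (the principal point, pixels), "R" (3x3) and "t" (3): a world point X has camera coordinates R X + t; the wrist camera has in their place "mount" (4x4, takes a point from camera to tool coordinates, whose origin is the TCP and whose axes are the flange's). Camera axes: x right, y down, z forward; pixel columns grow to the right and rows downward; lengths in m; the calibration is good to about 2 mm. A picture is of the moment at which its call begins: read the wrist's pose just before it.
- env.sign_off(): hands the job in; it is judged then, once.
The state is a dict: "time_s": time; "qpos": joint angles; "dq": joint speeds; "effort": joint torques, N m; "tcp_pos": TCP position; "orientation": TCP orientation; "force": force on the tool from outside, world axes, zero at the start; "ft_torque": the same for the moment, N m; "finger_gap": finger opening in m; "grip_force": force on a finger pad.
Only numpy, scipy, OpenCV 4.12 (cv2) and the standard library are available. Lean on these libraries where they do the work, as an engineer would, in place of code of your own. Each camera call takes 0.05 s, during which the arm holds its last target. There are 200 camera calls.

## Task

The little dye pot with the red cap has slid under the wire drying rack, behind the row of open dye jars: take the reacher by its pistol grip, reach in over the jars and squeeze the trigger to close its jaws on the pot. Bring the pot out over the jars and set it down upright in the middle of the white saucer before you let it go, then lay the reacher flat on the desk again. Do not disturb the dye jars or the blue-capped pot.

Things in the scene. Friction and masses are not known exactly. Their poses are not given: they have to be found in the camera images.
- reacher: Pistol-grip reacher, about 380 mm long, 0.17 kg: grey grip, orange trigger, aluminium tube, two jaws with orange pads. Starts on its side on the desk. Origin on its underside (desk level), at the gripping place; x along the tube to the jaws, z up, square to the flat of the tool. Tube 14 mm thick, axis at y +45, z 15 mm. Jaw head 40 wide, 26 high, x 232 to 262 mm.
- reacher_grip (a point): Where to squeeze, at (0, 0, 15) mm of the reacher, fingers closing along its x. The grip's flat back is at x -30 mm, its front at -4, y -65 to 30, z 0 to 30 mm; the trigger's front at x 28: 58 mm from back to trigger at rest. The grip's back stays against its finger, so the tool shifts towards its jaws by half of what the fingers close.
- reacher_trigger (a joint): Trigger slide, m: 0 released, 0.018 fully squeezed (58 and 40 mm between the fingers). Spring 9 N at 0, 14.4 N at 0.018; springs back. It drives both jaws: pad gap 80 mm at 0, about 71 mm at 0.003 (55 mm between the fingers, enough to carry the reacher), 42 mm at 0.0134. On a thing, each pad presses with about a third of the squeeze beyond the spring's.
- reacher_jaws (a point): Point midway between the jaw pads on the tube's axis line, at (330, 45, 15) mm of the reacher, on its rigid part. Pads are 30 mm long (x), 18 mm high (z). The housing at the tube's rear spans x -36 to 80, y 30 to 60 mm. The trigger's front face is flat: z 2 to 28, y -32 to 40 mm.
- reacher_jaw_l: Jaw on the reacher's +y side; origin at its pivot, at (256, 57, 15) mm in the reacher's frame. Closes towards the tube's axis line; the open jaws are about 112 mm wide over all, and reach to x about 345 mm.
- reacher_jaw_r: The other jaw, pivot at (256, 33, 15) mm.
- pot_red: Small round screw-capped dye pot with a red cap and red contents, 42 mm diameter, 45 mm high, about 60 g, standing loose under the rack. Origin at the centre of its underside, z up.
- pot_blue: The same pot with a blue cap, also under the rack, at least 120 mm from the red one; must stay where it is.
- rack: White wire drying rack, fixed, 340 mm (its x) by 200 mm (its y), wire top from 120 to 128 mm up, on it an egg carton and lid (to 250 mm up, y above 0). Open below; four 8 mm legs at the corners, a thin wire at 75 mm along each short side. Origin on the desk under its centre. Front edge at y -100 mm, towards the jars. Pots stand 40 to 70 mm in from it, x within 85 mm.
- rack_front (a point): Middle of the rack's front edge, underside of the wire, at (0, -100, 120) mm of the rack.
- jar0: Open dye jar, loose, 62 mm diameter, 80 mm high, yellow. Origin at the centre of its underside. The four jars stand in a row before the rack's front, centres at about y = -216 mm in the rack's frame, 84 mm apart (x -127, -42, 42, 127 mm), in any order.
- jar1: Green dye jar, same size.
- jar2: Near-black violet dye jar, same size.
- jar3: Dark red dye jar, same size.
- saucer: White ceramic saucer, loose, 0.3 kg, 120 mm over its rim, rim 16 mm high; flat inner floor of about 70 mm diameter, 5 mm above the desk. Origin at the centre of its underside.
- candle: Red pillar candle, loose, 45 mm diameter, 72 mm high; origin at the centre of its underside. A bystander.
Mind the look-alikes: they are no part of the job. Leave any purple look-alike of the pot_red alone.

How it is judged:
On the way, in this order (a step that is already met when the one before it is completed fails the run):
1. both jaws of the reacher are closed on the red pot while it is still under the rack (contact force between each of reacher_jaw_l, reacher_jaw_r and pot_red above 0.5 N and y of pot_red in the frame of rack above -0.1 m and height (world z) of pot_red below 0.03 m), for 0.15 s.
2. the red pot, held in the jaws, is lifted clear of the jars' height (contact force between each of reacher_jaw_l, reacher_jaw_r and pot_red above 0.3 N and height (world z) of pot_red above 0.07 m), for 0.1 s.
3. the red pot stands on the saucer with the jaws still closed on it (contact force between each of reacher_jaw_l, reacher_jaw_r and pot_red above 0.1 N and contact force between pot_red and saucer above 0.1 N and horizontal distance between pot_red and saucer below 0.025 m and angle between pot_red's own z axis and vertical below 0.2 rad), for 0.1 s.
At the end, for the whole second after the job is handed in: The red pot stands upright and at rest on the saucer, its centre within 25 mm of the saucer's centre, the reacher no longer touching it; the reacher lies flat and still on the desk; the four jars and the blue pot are within 15 mm of where they began (horizontal distance between pot_red and saucer below 0.025 m and height (world z) of pot_red below 0.01 m and angle between pot_red's own z axis and vertical below 0.08 rad and linear speed of each of pot_red, reacher below 0.02 m/s and contact force between reacher and pot_red below 0.05 N and height (world z) of reacher_jaws below 0.03 m and height (world z) of reacher below 0.045 m and angle between the z axis of reacher and the z axis of rack, either way round below 0.12 rad and distance of each of jar0, jar1, jar2, jar3, pot_blue from where it was at the start of the episode below 0.015 m).
It fails at once if a dye jar is shoved more than 15 mm or tipped more than about 15 degrees (distance of any of jar0, jar1, jar2, jar3 from where it was at the start of the episode above 0.015 m or angle between any of jar0, jar1, jar2, jar3's own z axis and vertical above 0.26 rad).
It fails at once if the blue pot is shoved more than 15 mm or tipped (distance of pot_blue from where it was at the start of the episode above 0.015 m or angle between pot_blue's own z axis and vertical above 0.3 rad).
It also fails if it takes over 64 s, if anything falls off the work surface, if the arm or the gripper's body presses on something with over 40 N, if the wrist force passes 120 N, or if a joint passes its speed limit or range.

## Working session

There is one attempt and no reset: what is moved stays moved. The work goes in short steps, Python scripts to look and compute and a tool call to move; the robot and the scene stay as the last step left them, time stands still between calls to the robot, and variables do not carry over. Pictures are saved under pics/ and viewed, at most 10 in all, crops included, and the job is handed in when it is done.

Besides the shell and the picture viewer there is one more tool, called after "Request:" as name(argument=value, ...), one argument or row to a line, values as JSON. send_rows: Moves the arm, as the interface text tells. Its arguments: {"type":"object","properties":{"deltas":{"type":"array"},"force":{"type":"number"}},"required":["deltas"]}

```bash
ls; mkdir -p pics
cat > h.py <<'E'
import numpy as np, cv2
from cell import env, vision
from scipy.spatial.transform import Rotation as Ro
def cam(n):
    s=env.sense(); c=vision.read_camera(n)
    c['f']=240/np.tan(np.radians(c['vertical_fov'])/2)
    if 'mount' in c:
        T=np.eye(4);T[:3,:3]=Ro.from_rotvec(s['orientation']).as_matrix();T[:3,3]=s['tcp_pos']
        M=T@np.array(c['mount']); c['Rwc']=M[:3,:3]; c['o']=M[:3,3]
    else:
        c['Rwc']=np.array(c['R']).T; c['o']=-c['Rwc']@np.array(c['t'])
    return c
def plane(c,u,v,z):
    d=c['Rwc']@np.array([(u-c['cx'])/c['f'],(v-c['cy'])/c['f'],1.]); return c['o']+d*(z-c['o'][2])/d[2]
def cloud(c):
    v,u=np.mgrid[0:480,0:640]; z=c['z_map']
    P=np.stack([(u-c['cx'])/c['f']*z,(v-c['cy'])/c['f']*z,z],-1)
    return P@c['Rwc'].T+c['o']
def proj(c,X):
    p=(np.asarray(X)-c['o'])@c['Rwc']; return p[...,:2]/p[...,2:]*c['f']+[c['cx'],c['cy']]
def save(n,img): cv2.imwrite('pics/'+n,cv2.cvtColor(img,cv2.COLOR_RGB2BGR))
E
python3 - <<'E'
from h import *
import pickle
for n in ['top','side']:
    c=cam(n); save(n+'.png',c['img']); print(n,c['o'],c['f'],c['Rwc'][:,2]); pickle.dump(c,open(n+'.pkl','wb'))
print(env.sense())
E
```

```text
pics
top [ 0.26858552 -0.02354762  1.34814547] 487.97334520285443 [ 0.19683825 -0.00892471 -0.98039536]
side [0.20855115 0.71897165 0.7218681 ] 457.475865850941 [ 0.3109111  -0.73705469 -0.60007055]
{'time_s': 0.1, 'qpos': array([-1.53229745e+00,  1.81451548e-01,  1.60789137e+00,  7.72214901e-06,
        1.35384252e+00, -2.06282673e-01]), 'dq': array([ 0.00084347, -0.00187367, -0.0025371 ,  0.00146912, -0.00067348,
       -0.00116016]), 'effort': array([-2.88348765e-04, -4.45877588e+01, -3.52238846e+01, -2.29807638e-04,
        4.18477124e-03, -5.11003719e-06]), 'tcp_pos': array([ 0.13935801, -0.5573598 ,  0.24149084]), 'orientation': array([-3.11651789e+00, -3.83346435e-01, -2.21336398e-04]), 'force': array([-0.31513092,  0.94062285,  0.70125615]), 'ft_torque': array([-0.03415531, -0.0265528 , -0.01481532]), 'grip_force': 0.0, 'finger_gap': 0.08535982947315013}
```

View pics/top.png

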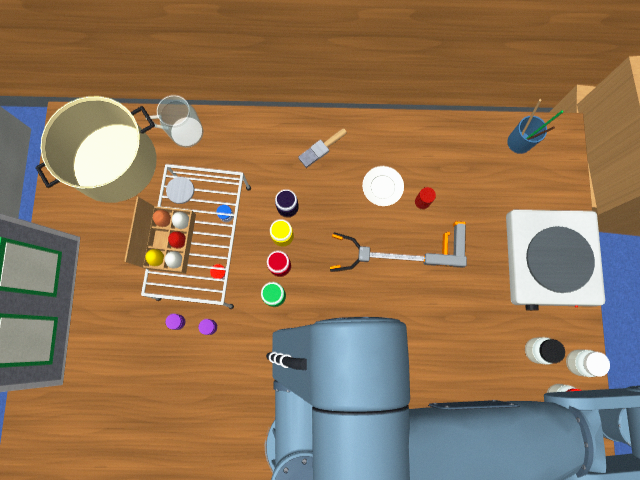

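View pics/side.png

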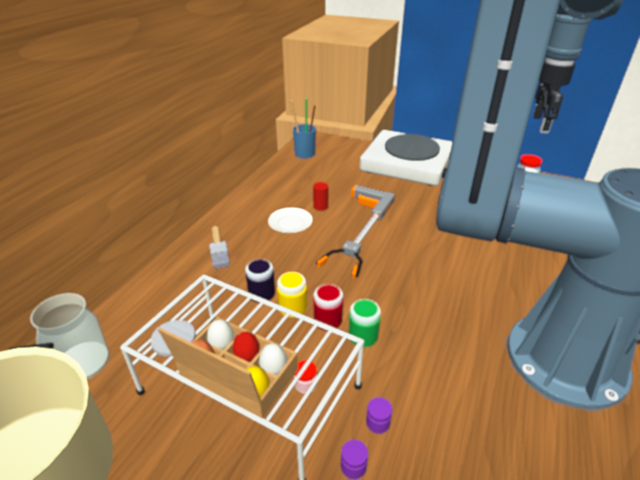

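The top view shows the red pot at (218,271) and the blue one at (224,211) under the rack, and purple look-alikes at (175,321) and (207,326). The jars are at columns 272–287, the saucer at (383,186), the candle at (425,197), and the reacher has its jaws at (345,250) and grip at (460,245).

Red candidates:
- (218,271): pot under the rack. This one fits, because it is small, low, under the wires and near the front edge.
- (176,239): egg in the carton.
- (425,197): candle.
- (278,263): dark red jar.

I'll confirm with a crop.

Run:
```python
from h import *
import pickle
c=pickle.load(open('top.pkl','rb')); s=pickle.load(open('side.pkl','rb'))
a=cv2.resize(c['img'][150:350,120:300],None,fx=2.2,fy=2.2,interpolation=cv2.INTER_CUBIC)
b=cv2.resize(c['img'][210:280,320:480],None,fx=2.4,fy=2.4,interpolation=cv2.INTER_CUBIC)
W=np.zeros((600,790,3),np.uint8); W[:440,:396]=a; W[:168,400:784]=b
d=cv2.resize(s['img'][330:410,260:380],None,fx=3,fy=3,interpolation=cv2.INTER_CUBIC); W[180:420,400:760]=d
save('crop.png',W)
hsv=cv2.cvtColor(c['img'],cv2.COLOR_RGB2HSV); P=cloud(c)
def comps(c,hsv,P,name,lo,hi,box,amin=15):
    m=cv2.inRange(hsv,lo,hi)
    if lo[0]==0: m|=cv2.inRange(hsv,(172,)+lo[1:],(179,)+hi[1:])
    k=np.zeros_like(m);k[box[1]:box[3],box[0]:box[2]]=1
    n,l,st,ce=cv2.connectedComponentsWithStats(m*k)
    for i in range(1,n):
        if st[i,4]>=amin: print(name,ce[i].round(1),st[i],np.median(P[l==i],0).round(3))
comps(c,hsv,P,'red',(0,150,90),(6,255,255),(120,150,450,350))
comps(c,hsv,P,'blue',(100,150,90),(115,255,255),(120,150,450,350))
comps(c,hsv,P,'orange',(7,190,180),(20,255,255),(320,200,480,290))
# heights of selected things by depth: jars, saucer, candle, reacher
for n,(u,v,r,zt) in dict(violet=(287,203,14,.08),yel=(281,232,14,.08),red=(278,264,14,.08),green=(273,294,14,.08)).items():
    q=P[v-r-2:v+r+3,u-r-2:u+r+3].reshape(-1,3); t=q[(q[:,2]>.073)&(q[:,2]<.09)]
    (cx,cy),rr=cv2.minEnclosingCircle(t[:,:2].astype(np.float32)); print(n,round(cx,4),round(cy,4),rr)
g=hsv[155:215,355:412]; m=((g[...,1]<60)&(g[...,2]>150)).astype(np.uint8)
n,l,st,ce=cv2.connectedComponentsWithStats(m);i=1+np.argmax(st[1:,4]);
ct=max(cv2.findContours((l==i).astype(np.uint8),0,1)[0],key=len)
pts=np.array([plane(c,p[0][0]+355,p[0][1]+155,.016)[:2] for p in ct],np.float32); print('saucer',cv2.minEnclosingCircle(pts), cv2.fitEllipse(pts))
q=P[180:215,405:445].reshape(-1,3);t=q[q[:,2]>.062]; print('candle',cv2.minEnclosingCircle(t[:,:2].astype(np.float32)))
# rack corners by top wires
q=P[150:310,130:260]; m=(q[...,2]>.115)&(q[...,2]<.14); t=q[m]
R=cv2.minAreaRect(t[:,:2].astype(np.float32)); print('rack',R)
# reacher pixels
q=P[210:280,320:480].reshape(-1,3); 
for lo,hi in ((.008,.05),): 
    t=q[(q[:,2]>lo)&(q[:,2]<hi)]; print(t.min(0),t.max(0),len(t))
# tube: pixels between
q=P[245:270,372:420]; m=q[...,2]>.012; t=q[m]; vx=cv2.fitLine(t[:,:2].astype(np.float32),2,0,.01,.01).ravel(); print('tube',vx,t[:,2].max())
# back of grip
q=P[215:270,415:475]; m=q[...,2]>.015; t=q[m]; print('grip',t.min(0),t.max(0),cv2.minAreaRect(t[:,:2].astype(np.float32)))
```

```text
red [424.9 197.5] [415 187  21  22 319] [ 0.654 -0.304  0.068]
red [176.3 239.3] [168 232  17  16 227] [0.5  0.33 0.18]
red [277.3 260.9] [269 253  18  17 249] [0.468 0.094 0.08 ]
red [280.8 270.3] [271 260  19  16  37] [0.443 0.084 0.058]
red [217.9 265.4] [213 264  11   4  26] [0.459 0.256 0.044]
red [217.1 273.2] [210 269  15  10 117] [0.438 0.256 0.044]
blue [223.9 208.9] [217 205  14   9  91] [0.615 0.248 0.045]
blue [222.6 216.3] [218 215  11   4  31] [0.595 0.25  0.045]
orange [459.  222.1] [453 221  13   4  29] [ 0.596 -0.408  0.025]
orange [445.3 242.1] [443 231   7  24  92] [ 0.539 -0.366  0.025]
orange [336.8 236.5] [332 234  11   6  21] [ 0.548 -0.065  0.022]
orange [335.7 266.1] [331 265  10   4  24] [ 0.466 -0.062  0.022]
violet 0.6359 0.0777 0.02895577810704708
yel 0.5531 0.0889 0.029573608189821243
red 0.4675 0.0931 0.029424740001559258
green 0.3847 0.1048 0.029238684102892876
saucer ((0.7016072273254395, -0.1934080868959427), 0.059618838131427765) ((0.701692521572113, -0.1935562789440155), (0.11594374477863312, 0.11669386178255081), 45.22163772583008)
candle ((0.4715769290924072, -0.17413756251335144), 0.2528505325317383)
rack ((0.5519993901252747, 0.3484969735145569), (0.2971952259540558, 0.38077041506767273), 84.6767807006836)
[ 0.43750635 -0.46473517  0.00803441] [ 0.62632858 -0.04642837  0.03590094] 1689
tube [ 0.31659815 -0.94855976  0.4934217  -0.22476171] 1.3481454692534973
grip [ 0.26858552 -0.42301345  0.01511589] [ 0.59850054 -0.02354762  1.34814547] ((0.3989136219024658, -0.25152909755706787), (0.10981988906860352, 0.5141273736953735), 41.545291900634766)
```

View pics/crop.png

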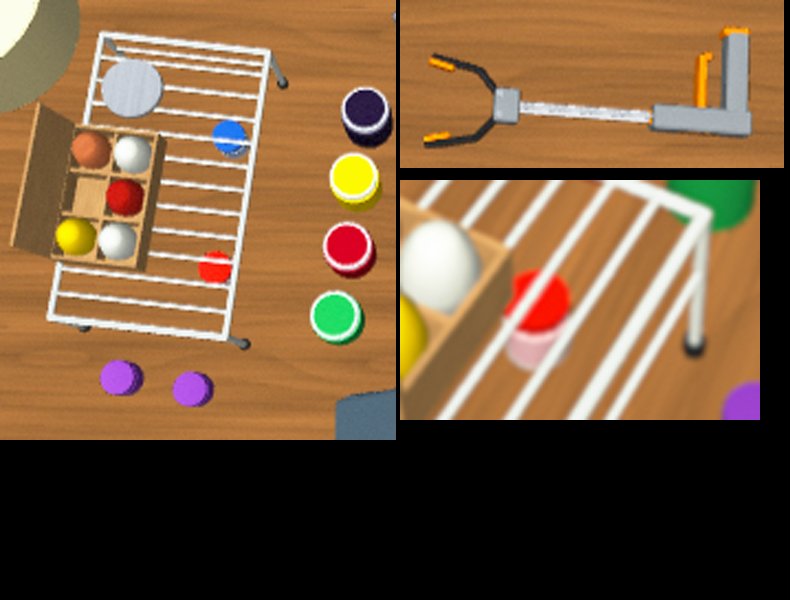

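The crop confirms it: the red-capped pot sits under the wires at (218,271), and the purple ones stand outside the rack. Next I'll refine the pot and reacher poses.

Run:
```python
from h import *
import pickle
c=pickle.load(open('top.pkl','rb')); hsv=cv2.cvtColor(c['img'],cv2.COLOR_RGB2HSV); P=cloud(c); ok=c['z_map']>0
m=cv2.inRange(hsv,(0,150,120),(6,255,255))|cv2.inRange(hsv,(172,150,120),(179,255,255))
for nm,mm,bx in (('redpot',m,(205,258,230,285)),('bluepot',cv2.inRange(hsv,(100,150,90),(115,255,255)),(212,200,236,224))):
    v,u=np.nonzero(mm[bx[1]:bx[3],bx[0]:bx[2]]); 
    X=np.array([plane(c,a+bx[0],b+bx[1],.045)[:2] for a,b in zip(u,v)],np.float32); print(nm,cv2.minEnclosingCircle(X),X.min(0),X.max(0))
def reg(x0,y0,x1,y1,lo,hi):
    q=P[y0:y1,x0:x1]; k=ok[y0:y1,x0:x1]&(q[...,2]>lo)&(q[...,2]<hi); return q[k]
t=reg(374,248,422,268,.010,.04); print('tube',cv2.fitLine(t[:,:2].astype(np.float32),2,0,.01,.01).ravel(),t[:,2].max(),len(t))
t=reg(452,224,470,250,.018,.05); print('grip',cv2.minAreaRect(t[:,:2].astype(np.float32)),np.median(t[:,2]))
t=reg(424,250,470,270,.018,.05); print('housing',cv2.minAreaRect(t[:,:2].astype(np.float32)),np.median(t[:,2]))
t=reg(355,243,372,266,.018,.05); print('head',cv2.minAreaRect(t[:,:2].astype(np.float32)),np.median(t[:,2]))
t=reg(405,180,445,215,.062,.09); print('candle',cv2.minEnclosingCircle(t[:,:2].astype(np.float32)))
# colour-based: grey of housing/grip at z=.03 ; tube edges at z=.022
g=(hsv[...,1]<60)&(hsv[...,2]>90)
def mk(x0,y0,x1,y1,z):
    v,u=np.nonzero(g[y0:y1,x0:x1]); return np.array([plane(c,a+x0,b+y0,z)[:2] for a,b in zip(u,v)],np.float32)
for nm,b,z in (('grip',(450,223,472,250),.03),('housing',(420,250,472,272),.03),('head',(355,243,372,266),.028)): print(nm,cv2.minAreaRect(mk(*b,z)))
print('tube',cv2.fitLine(mk(374,246,420,268,.02),2,0,.01,.01).ravel())
```

```text
redpot ((0.44349533319473267, 0.2555103302001953), 0.020827528089284897) [0.42464888 0.23765942] [0.46247238 0.27591592]
bluepot ((0.6088733077049255, 0.2496580332517624), 0.019654754549264908) [0.5899971  0.23111375] [0.62709904 0.26743284]
tube [ 0.0562217   0.99841833  0.49602363 -0.23282579] 0.03126153443320434 240
grip ((0.5548164248466492, -0.40751951932907104), (0.030030066147446632, 0.07412374019622803), 89.13064575195312) 0.028718824356447126
housing ((0.49641212821006775, -0.3633326292037964), (0.11647189408540726, 0.044909339398145676), 87.43218231201172) 0.02812899956758219
head ((0.501352846622467, -0.13703550398349762), (0.061269067227840424, 0.0439641997218132), 0.4629819095134735) 0.02603724319511569
candle ((0.6601951718330383, -0.3078674077987671), 0.02279946580529213)
grip ((0.5538505911827087, -0.4038490056991577), (0.030657770112156868, 0.07209093868732452), 87.9979248046875)
housing ((0.49271491169929504, -0.3560273349285126), (0.044510211795568466, 0.1268727332353592), 1.0781984329223633)
head ((0.501485288143158, -0.14199596643447876), (0.04171580448746681, 0.03303341567516327), 0.19794240593910217)
tube [ 0.0557793   0.9984431   0.49668726 -0.22965775]
```

```bash
cat >> h.py <<'E'
def axes(head_deg,tilt_deg,roll_deg=0):
    # reacher axes (columns x,y,z): heading from +y towards +x, jaws tilted down
    h,t=np.radians([head_deg,tilt_deg]); x0=np.array([np.sin(h),np.cos(h),0]); z0=np.array([0,0,1.]); y0=np.cross(z0,x0)
    x=x0*np.cos(t)-z0*np.sin(t); z=z0*np.cos(t)+x0*np.sin(t); return np.stack([x,y0,z],1)
def tool(A): return np.stack([-A[:,1],-A[:,0],-A[:,2]],1)
def go(p,R,s=None):
    s=s or env.sense(); R0=Ro.from_rotvec(s['orientation']).as_matrix()
    d=R0.T@(np.array(p)-s['tcp_pos']); w=np.degrees(Ro.from_matrix(R0.T@R).as_rotvec())
    print('shift mm',(d*1000).round(1),'turn deg',w.round(2),'gap',round(s['finger_gap']*1000,1),'F',s['force'].round(1),'t',s['time_s'])
E
python3 - <<'E'
from h import *
go([.5328,-.3875,.10],tool(axes(3.2,0)))
E
```

```text
shift mm [422.8 -69.2 141.7] turn deg [-9.000e-02 -1.000e-02  1.722e+01] gap 85.4 F [-0.3  0.9  0.7] t 0.1
```

Request:
send_rows(
  deltas=[
    [0.045, -0.007, 0.01, 0, 0, 0, -1],
    [0.045, -0.007, 0.01, 0, 0, 0, -1],
    [0.045, -0.007, 0.01, 0, 0, 0, -1],
    [0.045, -0.007, 0.01, 0, 0, 0, -1],
    [0.045, -0.007, 0.01, 0, 0, 0, -1],
    [0.045, -0.007, 0.01, 0, 0, 0, -1],
    [0.045, -0.007, 0.01, 0, 0, 0, -1],
    [0.045, -0.007, 0.01, 0, 0, 0, -1],
    [0.045, -0.007, 0.01, 0, 0, 0, -1],
    [0.018, -0.006, 0.0, 0, 0, 8.6, -1],
    [0, 0, 0, 0, 0, 8.6, -1],
    [0, 0, 0, 0, 0, 0, -1],
  ],
  force=30,
)

```text
time_s: 1.6
tcp_pos: [0.533, -0.3878, 0.1515]
orientation: [-3.14, 0.084, 0.002]
force: [-0.7, -0.7, 0.0]
finger_gap: 0.0853
grip_force: 0.0
```

Run:
```python
from h import *
c=cam('wrist'); save('w1.png',c['img'])
go([.5328,-.3875,.10],tool(axes(3.2,0)))
```

```text
shift mm [-0.  -0.6 51.7] turn deg [-0.04  0.04  0.21] gap 85.3 F [-1.3 -0.1  0.4] t 1.65
```

View pics/w1.png

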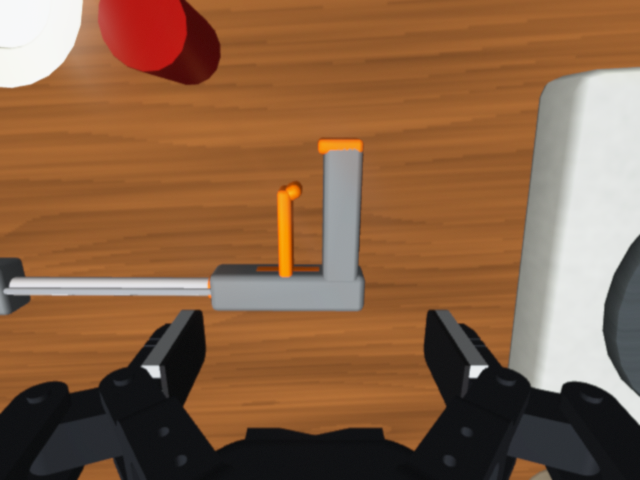

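The wrist view shows the grip at columns 324–362, the trigger front at column 278 and the housing at rows 265–310. I'll check the grasp numbers from it.

Run:
```python
from h import *
c=cam('wrist'); A=axes(3.2,0); O=np.array([.5327,-.3885,0])
for n,u,v,z in (('back',362,200,.03),('back2',360,255,.03),('trigfront',278,200,.028),('trig2',279,255,.028),('hous_rearlow',364,311,.03),('hous_frontlow',212,311,.03),('gripend',343,152,.03)):
    X=plane(c,u,v,z); print(n,X.round(4),'local',((X-O)@A*1000).round(1), 'expect px',)
print(proj(c,np.array([O+A@np.array(l) for l in ([-.03,-.03,.03],[.028,-.03,.028],[-.036,.06,.03],[.08,.06,.03],[-.017,-.065,.03])])).round(0))
```

```text
back [ 0.5587 -0.422   0.03  ] local [-31.9 -27.8  30. ] expect px
back2 [ 0.519  -0.4201  0.03  ] local [-32.3  11.9  30. ] expect px
trigfront [ 0.5611 -0.3647  0.028 ] local [ 25.4 -27.1  28. ] expect px
trig2 [ 0.5212 -0.3622  0.028 ] local [25.6 12.9 28. ] expect px
hous_rearlow [ 0.4745 -0.4224  0.03  ] local [-37.1  56.2  30. ] expect px
hous_frontlow [ 0.4801 -0.309   0.03  ] local [76.5 56.9 30. ] expect px
gripend [ 0.5912 -0.4099  0.03  ] local [-18.1 -59.6  30. ] expect px
[[359. 197.]
 [274. 196.]
 [362. 315.]
 [208. 315.]
 [342. 143.]]
```

Request:
send_rows(
  deltas=[
    [0.001, 0.001, 0.03, 0, 0, 0, -1],
    [0.001, 0.001, 0.03, 0, 0, 0, -1],
    [0, 0, 0.03, 0, 0, 0, -1],
    [0, 0, 0.03, 0, 0, 0, -1],
    [0, 0, 0.015, 0, 0, 0, -0.6],
    [0, 0, 0.008, 0, 0, 0, -0.5],
    [0, 0, 0, 0, 0, 0, -0.4],
    [0, 0, 0, 0, 0, 0, -0.3],
    [0, 0, 0, 0, 0, 0, -0.3],
    [0, 0, 0, 0, 0, 0, -0.3],
  ],
  force=30,
)

```text
time_s: 2.95
tcp_pos: [0.5356, -0.3913, 0.0104]
orientation: [3.139, -0.087, 0.003]
force: [1.0, -2.0, 2.5]
finger_gap: 0.0558
grip_force: 10.6
```

Request:
send_rows(
  deltas=[
    [0, 0, -0.005, 0, 0, 0, -0.32],
    [0, 0, -0.015, 0, 0, 0, -0.32],
    [0, 0, -0.03, 0, 0, 0, -0.32],
    [0, 0, -0.03, 0, 0, 0, -0.32],
    [0, 0, -0.03, 0, 0, 0, -0.32],
    [0, 0, -0.03, 0, 0, 0, -0.32],
    [0, 0, -0.03, 0, 0, 0, -0.32],
    [0, 0, -0.02, 0, 0, 0, -0.32],
    [0, 0, 0, 0, 0, 0, -0.32],
  ],
)

```text
time_s: 4.08
tcp_pos: [0.5357, -0.3912, 0.2016]
orientation: [3.138, -0.087, 0.004]
force: [0.5, 0.1, -1.6]
finger_gap: 0.0561
grip_force: 9.4
```

Run:
```python
from h import *
import pickle
s=env.sense(); print(s['tcp_pos'],s['finger_gap'],s['force'],s['ft_torque'],s['grip_force'])
c=cam('top'); pickle.dump(c,open('t2.pkl','wb')); d=cam('side'); pickle.dump(d,open('s2.pkl','wb'))
W=np.zeros((480,800,3),np.uint8); W[:,:400]=cv2.resize(c['img'][130:370,240:440],(400,480)); W[:,400:]=cv2.resize(d['img'][50:350,250:500],(400,480)); save('lift.png',W)
```

```text
[ 0.53568816 -0.39122251  0.20162498] 0.05606019726655311 [ 0.51707401  0.09254911 -1.56457653] [-0.08218965 -0.04032015  0.02819389] 9.413374364376068
```

View pics/lift.png

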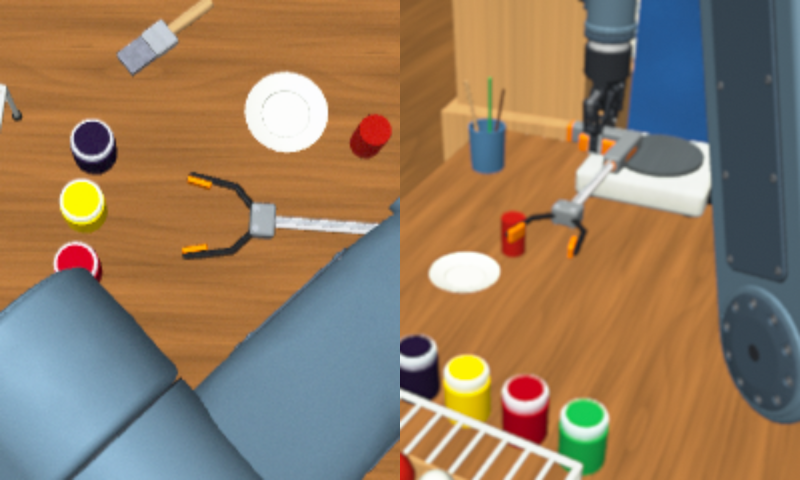

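Lifted and level: the pads are at about (340,220) and (337,255) in the top image. I'll measure the pads against the prediction.

Run:
```python
from h import *
import pickle
c=pickle.load(open('t2.pkl','rb')); P=cloud(c); ok=c['z_map']>0; hsv=cv2.cvtColor(c['img'],cv2.COLOR_RGB2HSV)
s=env.sense(); T=s['tcp_pos']; R=Ro.from_rotvec(s['orientation']).as_matrix(); A=np.stack([-R[:,1],-R[:,0],-R[:,2]],1)
m=(cv2.inRange(hsv,(7,170,150),(20,255,255))>0)&ok&(P[...,2]>.12)
for b in ((328,210,350,226),(325,245,348,262)):
    k=np.zeros_like(m);k[b[1]:b[3],b[0]:b[2]]=1; q=P[m&k]; print('pad',len(q),np.median(q,0).round(4),'local-TCP',((np.median(q,0)-T)@A*1000).round(1),'ext',(((q-T)@A*1000).min(0)).round(0),(((q-T)@A*1000).max(0)).round(0))
k=np.zeros_like(m);k[228:252,362:380]=1; q=P[(k>0)&ok&(P[...,2]>.12)]; print('head',((np.median(q,0)-T)@A*1000).round(1),len(q))
k=np.zeros_like(m);k[236:250,382:425]=1; q=P[(k>0)&ok&(P[...,2]>.12)]; q=(q-T)@A*1000; print('tube dir',cv2.fitLine(q.astype(np.float32),2,0,.01,.01).ravel())
from math import *
```

```text
pad 37 [ 0.5463 -0.0631  0.2107] local-TCP [327.1   6.4  12.1] ext [312.  -3.  -0.] [340.  12.  18.]
pad 23 [ 0.4663 -0.0569  0.2123] local-TCP [328.9  86.6  13.5] ext [312.  80.   8.] [341.  92.  17.]
head [250.8  47.6  17.4] 273
tube dir [8.5487679e-02 2.2105800e-01 9.7150666e-01 1.7368866e+02 5.1118298e+01
 3.2246895e+01]
```

```bash
cat >> h.py <<'E'
J=np.array([.3315,.0465,.0040])
POT=np.array([.4435,.2555])
def wp(r,z,head=6.2,tilt=25,pt=POT,J=J):
    A=axes(head,tilt); h=np.radians(head); d=np.array([np.sin(h),np.cos(h)])
    return np.array([*(pt-r*d),z])-A@J, tool(A)
E
python3 - <<'E'
from h import *
for r,z in ((300,.14),(80,.14),(80,.09),(0,.032)):
    p,R=wp(r/1000,z); print(r,z,p.round(3)); go(p,R)
E
```

```text
300 0.14 [ 0.425 -0.348  0.276]
shift mm [-112.1  -35.9  -78. ] turn deg [-25.05  -0.6    2.99] gap 56.4 F [-0.6 -0.2 -1.6] t 4.175
80 0.14 [ 0.448 -0.129  0.276]
shift mm [-100.4 -255.6  -77.8] turn deg [-25.05  -0.6    2.99] gap 56.4 F [-0.6 -0.2 -1.6] t 4.175
80 0.09 [ 0.448 -0.129  0.226]
shift mm [-100.4 -255.5  -27.8] turn deg [-25.05  -0.6    2.99] gap 56.4 F [-0.6 -0.2 -1.6] t 4.175
0 0.032 [ 0.457 -0.05   0.168]
shift mm [ -96.1 -335.3   30.3] turn deg [-25.05  -0.6    2.99] gap 56.4 F [-0.6 -0.2 -1.6] t 4.175
```

Request:
send_rows(
  deltas=[
    [-0.01, 0, -0.02, 0, 0, 0, -0.27],
    [-0.02, -0.006, -0.02, 0, 0, 0, -0.27],
    [-0.02, -0.006, -0.02, 0, 0, 0, -0.27],
    [-0.02, -0.006, -0.018, 0, 0, 0, -0.27],
    [-0.02, -0.006, 0, 0, 0, 0, -0.27],
    [-0.022, -0.006, 0, 0, 0, 0, -0.27],
    [0, -0.006, 0, -5, 0, 0.6, -0.27],
    [0, 0, 0, -5, 0, 0.6, -0.27],
    [0, 0, 0, -5, 0, 0.6, -0.27],
    [0, 0, 0, -5, 0, 0.6, -0.27],
    [0, 0, 0, -5, 0, 0.6, -0.27],
    [0, 0, 0, 0, 0, 0, -0.27],
  ],
)

```text
time_s: 5.68
tcp_pos: [0.4245, -0.3469, 0.2768]
orientation: [2.703, -0.144, -0.018]
force: [-0.1, -0.5, -1.8]
finger_gap: 0.0546
grip_force: 9.7
```

Run:
```python
from h import *
for r,z in ((.3,.14),(.15,.14)):
    go(*wp(r,z))
s=env.sense(); print(s['qpos'].round(2))
```

```text
shift mm [0.3 1.  0.8] turn deg [-0.1  -0.58 -0.05] gap 54.6 F [-0.1 -0.5 -1.8] t 5.675
shift mm [   0.8 -135.1  -62.3] turn deg [-0.1  -0.58 -0.05] gap 54.6 F [-0.1 -0.5 -1.8] t 5.675
[-0.71 -0.03  1.82 -0.39  1.12  1.1 ]
```

Request:
send_rows(
  deltas=[
    [0, -0.014, -0.0065, 0, -0.5, 0, -0.27],
    [0, -0.027, -0.0125, 0, 0, 0, -0.27],
    [0, -0.027, -0.0125, 0, 0, 0, -0.27],
    [0, -0.027, -0.0125, 0, 0, 0, -0.27],
    [0, -0.027, -0.0125, 0, 0, 0, -0.27],
    [0, -0.013, -0.006, 0, 0, 0, -0.27],
    [0, 0, 0, 0, 0, 0, -0.27],
  ],
)

```text
time_s: 6.55
tcp_pos: [0.4416, -0.2, 0.2771]
orientation: [2.702, -0.148, -0.028]
force: [-0.9, -0.9, -1.6]
finger_gap: 0.0543
grip_force: 9.7
```

Run:
```python
from h import *
import pickle
go(*wp(.15,.14)); go(*wp(.08,.14))
c=cam('top'); pickle.dump(c,open('t3.pkl','wb')); d=cam('side'); pickle.dump(d,open('s3.pkl','wb'))
W=np.zeros((480,800,3),np.uint8); W[:,:400]=cv2.resize(c['img'][150:390,180:380],(400,480)); W[:,400:]=cv2.resize(d['img'][210:450,230:430],(400,480)); save('app.png',W)
s=env.sense(); T=s['tcp_pos']; R=Ro.from_rotvec(s['orientation']).as_matrix(); A=np.stack([-R[:,1],-R[:,0],-R[:,2]],1)
for n,c in (('top',c),('side',d)):
    P=cloud(c); hsv=cv2.cvtColor(c['img'],cv2.COLOR_RGB2HSV); L=(P-T)@A*1000
    m=(cv2.inRange(hsv,(7,170,130),(20,255,255))>0)&(c['z_map']>0)&(L[...,0]>290)&(L[...,0]<360)&(abs(L[...,2])<40)
    for sg in (0,1):
        q=L[m&((L[...,1]>46)==sg)]; print(n,len(q),*( [np.median(q,0).round(1),q.min(0).round(0),q.max(0).round(0)] if len(q) else []))
```

```text
shift mm [-0.8 -1.1  0.2] turn deg [-0.03 -0.16 -0.1 ] gap 54.3 F [-0.9 -0.9 -1.6] t 6.55
shift mm [ -0.8 -64.6 -29.4] turn deg [-0.03 -0.16 -0.1 ] gap 54.3 F [-0.9 -0.9 -1.6] t 6.55
top 28 [326.4   9.4   8.9] [313.   2.  -5.] [344.  14.  15.]
top 7 [334.7  85.9  11.9] [324.  85.  11.] [344.  89.  12.]
side 125 [330.7   9.1   8.6] [ 300. -847.  -40.] [360.  15.  37.]
side 58 [332.3  86.9  12.8] [315.  80.  -3.] [344.  90.  17.]
```

View pics/app.png

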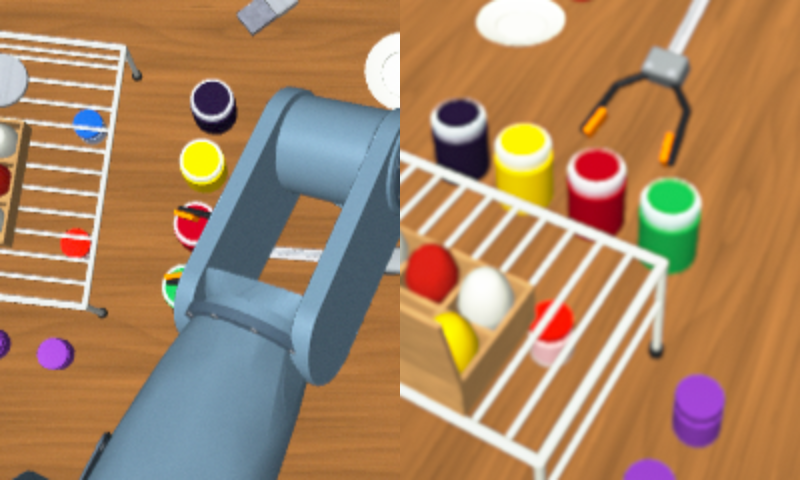

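Request:
send_rows(
  deltas=[
    [0.0005, -0.016, -0.007, 0, 0, 0, -0.27],
    [0, -0.0215, -0.01, 0, 0, 0, -0.27],
    [0, -0.0215, -0.01, 0, 0, 0, -0.27],
    [0, -0.006, -0.0025, 0, 0, 0, -0.27],
    [0, -0.007, 0.015, 0, 0, 0, -0.27],
    [0, -0.007, 0.015, 0, 0, 0, -0.27],
    [0, -0.007, 0.015, 0, 0, 0, -0.27],
    [0, 0, 0, 0, 0, 0, -0.27],
  ],
)

```text
time_s: 7.65
tcp_pos: [0.4484, -0.1296, 0.2242]
orientation: [2.703, -0.149, -0.034]
force: [-0.4, 0.7, -1.2]
finger_gap: 0.0544
grip_force: 9.7
```

```bash
sed -i 's/J=np.array(.*/J=np.array([.3315,.0475,.0040])/' h.py
python3 - <<'E'
from h import *
go(*wp(.08,.09)); go(*wp(.0,.033))
E
```

```text
shift mm [ 1.   0.7 -2.2] turn deg [-0.05  0.11 -0.1 ] gap 54.4 F [-0.4  0.7 -1.2] t 7.65
shift mm [  0.9 -95.8  15.8] turn deg [-0.05  0.11 -0.1 ] gap 54.4 F [-0.4  0.7 -1.2] t 7.65
```

Request:
send_rows(
  deltas=[
    [0.001, -0.007, 0.001, 0, 0, 0, -0.27],
    [0, -0.012, 0.002, 0, 0, 0, -0.27],
    [0, -0.012, 0.002, 0, 0, 0, -0.27],
    [0, -0.012, 0.002, 0, 0, 0, -0.27],
    [0, -0.012, 0.002, 0, 0, 0, -0.27],
    [0, -0.012, 0.002, 0, 0, 0, -0.27],
    [0, -0.012, 0.002, 0, 0, 0, -0.27],
    [0, -0.01, 0.002, 0, 0, 0, -0.27],
    [0, -0.007, 0.001, 0, 0, 0, -0.27],
    [0, 0, 0, 0, 0, 0, -0.27],
  ],
)

```text
time_s: 8.9
tcp_pos: [0.4597, -0.0496, 0.1712]
orientation: [2.702, -0.149, -0.029]
force: [0.0, -0.1, -1.7]
finger_gap: 0.0543
grip_force: 9.7
```

Run:
```python
from h import *
import pickle
go(*wp(.0,.033))
c=cam('top'); d=cam('side')
W=np.zeros((480,800,3),np.uint8); W[:,:400]=cv2.resize(c['img'][200:320,180:280],(400,480)); W[:,400:]=cv2.resize(d['img'][290:410,260:360],(400,480)); save('in.png',W)
```

```text
shift mm [-1.6 -0.2  1.7] turn deg [-0.01 -0.11 -0.12] gap 54.3 F [ 0.  -0.1 -1.7] t 8.9
```

View pics/in.png

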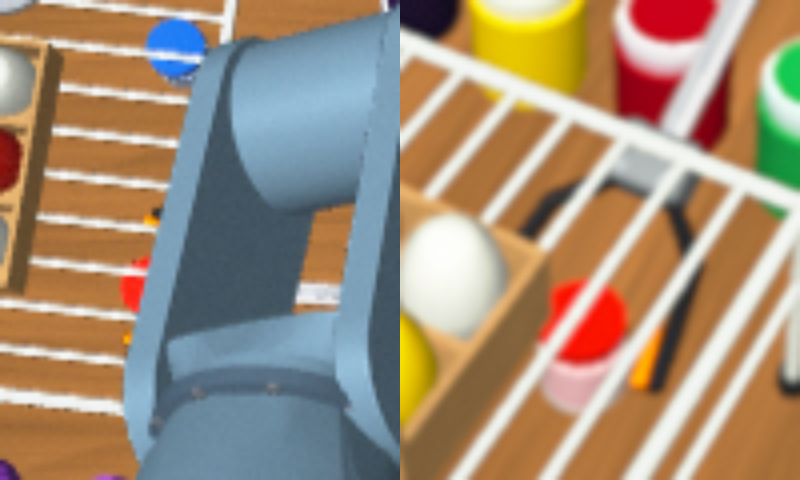

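The pot is between the pads, under the wires, so I'll squeeze.

Request:
send_rows(
  deltas=[
    [0, 0, 0, 0, 0, 0, -0.2],
    [0, 0, 0, 0, 0, 0, -0.15],
    [0, 0, 0, 0, 0, 0, -0.1],
    [0, 0, 0, 0, 0, 0, -0.05],
    [0, 0, 0, 0, 0, 0, 0.1],
    [0, 0, 0, 0, 0, 0, 0.3],
    [0, 0, 0, 0, 0, 0, 0.3],
    [0, 0, 0, 0, 0, 0, 0.3],
    [0, 0, 0, 0, 0, 0, 0.3],
  ],
  force=32,
)

```text
time_s: 10.12
tcp_pos: [0.4598, -0.05, 0.1715]
orientation: [2.702, -0.149, -0.028]
force: [-0.7, -1.5, 0.8]
finger_gap: 0.0436
grip_force: 34.7
```

Run:
```python
from h import *
s=env.sense(); go(*wp(.0,.033)); print(s['grip_force'])
d=cam('side'); save('grip.png',cv2.resize(d['img'][290:410,260:360],(500,600)))
```

```text
shift mm [-1.7 -0.7  2. ] turn deg [-0.01 -0.14 -0.17] gap 43.6 F [-0.7 -1.5  0.8] t 10.125
34.737550020217896
```

View pics/grip.png

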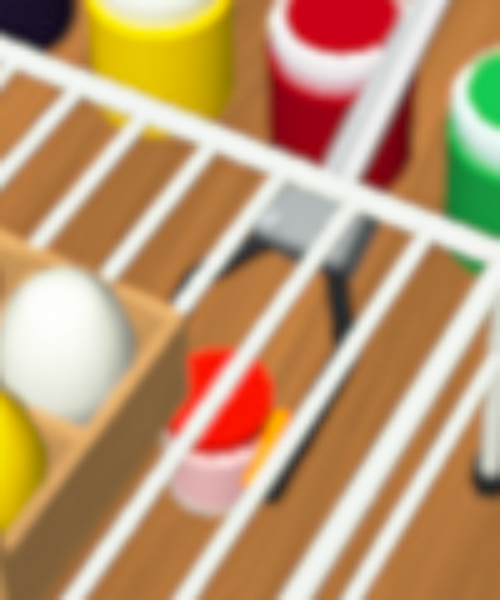

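Request:
send_rows(
  deltas=[
    [0, 0.002, -0.004, 0, 0, 0, 0.3],
    [0, 0.006, -0.001, 0, 0, 0, 0.3],
    [0, 0.012, -0.002, 0, 0, 0, 0.3],
    [0, 0.012, -0.002, 0, 0, 0, 0.3],
    [0, 0.012, -0.002, 0, 0, 0, 0.3],
    [0, 0.012, -0.002, 0, 0, 0, 0.3],
    [0, 0.012, -0.002, 0, 0, 0, 0.3],
    [0, 0.012, -0.002, 0, 0, 0, 0.3],
    [0, 0.01, 0, 0, 0, 0, 0.3],
    [0, 0.009, 0.004, 0, 0, 0, 0.3],
    [0, 0, 0, 0, 0, 0, 0.3],
  ],
)

```text
time_s: 11.55
tcp_pos: [0.4501, -0.1343, 0.2249]
orientation: [2.702, -0.151, -0.029]
force: [0.5, 1.1, -1.8]
finger_gap: 0.0433
grip_force: 33.4
```

Run:
```python
from h import *
s=env.sense(); go(*wp(.08,.14)); print(s['grip_force'])
d=cam('side'); P=cloud(d); hsv=cv2.cvtColor(d['img'],cv2.COLOR_RGB2HSV)
m=(cv2.inRange(hsv,(0,180,180),(4,255,255))|cv2.inRange(hsv,(175,180,180),(179,255,255)))>0
m&=(P[...,2]>.03)&(P[...,2]<.2)&(P[...,1]>.12)&(P[...,1]<.3)&(P[...,0]<.48)
q=P[m]; print(len(q),np.median(q,0),q.min(0),q.max(0))
```

```text
shift mm [ -1.   17.6 -48.7] turn deg [-0.02 -0.09 -0.21] gap 43.3 F [ 0.5  1.1 -1.8] t 11.55
33.38880479335785
238 [0.43693241 0.16966291 0.09709207] [0.41823194 0.12000199 0.05210729] [0.47478925 0.18618279 0.10042429]
```

Request:
send_rows(
  deltas=[
    [0, 0.004, -0.008, 0, 0, 0, 0.3],
    [0, 0.007, -0.015, 0, 0, 0, 0.3],
    [0, 0.007, -0.015, 0, 0, 0, 0.3],
    [0, 0.007, -0.015, 0, 0, 0, 0.3],
    [0, 0.007, -0.013, 0, 0, 0, 0.3],
    [0, 0.014, 0.006, 0, 0, 0, 0.3],
    [0, 0.027, 0.0127, 0, 0, 0, 0.3],
    [0, 0.027, 0.0127, 0, 0, 0, 0.3],
    [0, 0.027, 0.0127, 0, 0, 0, 0.3],
    [0, 0.027, 0.0127, 0, 0, 0, 0.3],
    [0, 0.027, 0.0127, 0, 0, 0, 0.3],
    [0, 0.014, 0.006, 0, 0, 0, 0.3],
  ],
)

```text
time_s: 13.1
tcp_pos: [0.4292, -0.3151, 0.2981]
orientation: [2.702, -0.152, -0.031]
force: [1.0, -0.4, -3.7]
finger_gap: 0.0433
grip_force: 34.0
```

Run:
```python
from h import *
s=env.sense(); print(s['tcp_pos'],s['qpos'].round(2))
R0=Ro.from_rotvec(s['orientation']).as_matrix()
A=np.stack([-R0[:,1],-R0[:,0],-R0[:,2]],1); print('Jaws',s['tcp_pos']+A@J)
for h in (45,60):
    p,R=wp(0,.14,head=h,pt=np.array([.7016,-.1935])); print(h,p); go(p,R)
```

```text
[ 0.42921987 -0.31506938  0.298072  ] [-0.64 -0.06  1.8  -0.4   1.19  1.15]
Jaws [ 0.41603806 -0.00946032  0.16171275]
45 [ 0.52154834 -0.44072681  0.27647272]
shift mm [105.7  94.7  68.1] turn deg [ -0.08 -16.4   34.93] gap 43.3 F [ 1.  -0.4 -3.7] t 13.1
60 [ 0.46369644 -0.38570196  0.27647272]
shift mm [42.1 51.  47.7] turn deg [ -0.09 -22.73  48.53] gap 43.3 F [ 1.  -0.4 -3.7] t 13.1
```

Request:
send_rows(
  deltas=[
    [0.01, 0.012, 0.012, 0, 0, 0, 0.3],
    [0.011, 0.013, 0.012, 0, 0, 0, 0.3],
    [0.011, 0.013, 0.012, 0, 0, 0, 0.3],
    [0.01, 0.013, 0.012, 0, -2.84, 6.07, 0.3],
    [0, 0, 0, 0, -2.84, 6.07, 0.3],
    [0, 0, 0, 0, -2.84, 6.07, 0.3],
    [0, 0, 0, 0, -2.84, 6.07, 0.3],
    [0, 0, 0, 0, -2.84, 6.07, 0.3],
    [0, 0, 0, 0, -2.84, 6.07, 0.3],
    [0, 0, 0, 0, -2.84, 6.07, 0.3],
    [0, 0, 0, 0, -2.84, 6.07, 0.3],
    [0, 0, 0, 0, 0, 0, 0.3],
  ],
)

```text
time_s: 14.6
tcp_pos: [0.4648, -0.3845, 0.2761]
orientation: [2.383, -1.372, -0.304]
force: [-0.0, -0.4, -3.3]
finger_gap: 0.0432
grip_force: 33.7
```

Run:
```python
from h import *
import pickle
p,R=wp(0,.14,head=60,pt=np.array([.7016,-.1935])); go(p,R)
d=cam('side');c=cam('top'); pickle.dump((c,d),open('t5.pkl','wb'))
for n,k in (('side',d),('top',c)):
    P=cloud(k); hsv=cv2.cvtColor(k['img'],cv2.COLOR_RGB2HSV)
    m=(cv2.inRange(hsv,(0,180,150),(5,255,255))|cv2.inRange(hsv,(174,180,150),(179,255,255)))>0
    m&=(k['z_map']>0)&(P[...,2]>.1)&(P[...,2]<.2)&(abs(P[...,1]+.19)<.08)&(abs(P[...,0]-.7)<.1)
    q=P[m]; print(n,len(q)); 
    if len(q)>10:
        t=q[q[:,2]>np.percentile(q[:,2],60)-.006]; print(np.median(q,0).round(4),q.min(0).round(3),q.max(0).round(3))
        v,u=np.nonzero(m); print(u.mean(),v.mean(),cv2.minEnclosingCircle(t[:,:2].astype(np.float32)))
        # cap plane tilt
        n_=np.linalg.svd(t-t.mean(0))[2][2]; print('normal',n_.round(3))
W=np.zeros((480,800,3),np.uint8); W[:,:400]=cv2.resize(c['img'][130:250,340:440],(400,480)); W[:,400:]=cv2.resize(d['img'][140:260,240:340],(400,480)); save('over.png',W)
```

```text
shift mm [0.5 1.5 0.3] turn deg [-0.11 -0.02  0.13] gap 43.2 F [-0.  -0.4 -3.3] t 14.6
side 103
[ 0.7019 -0.1886  0.1485] [ 0.682 -0.221  0.142] [ 0.719 -0.171  0.151]
287.07766990291265 177.5631067961165 ((0.7029580473899841, -0.19594910740852356), 0.02518160082399845)
normal [-0.016 -0.029 -0.999]
top 175
[ 0.7018 -0.1908  0.1468] [ 0.681 -0.209  0.14 ] [ 0.722 -0.173  0.153]
388.10857142857145 169.76 ((0.7017380595207214, -0.1916617453098297), 0.021360430866479874)
normal [-0.037 -0.013 -0.999]
```

View pics/over.png

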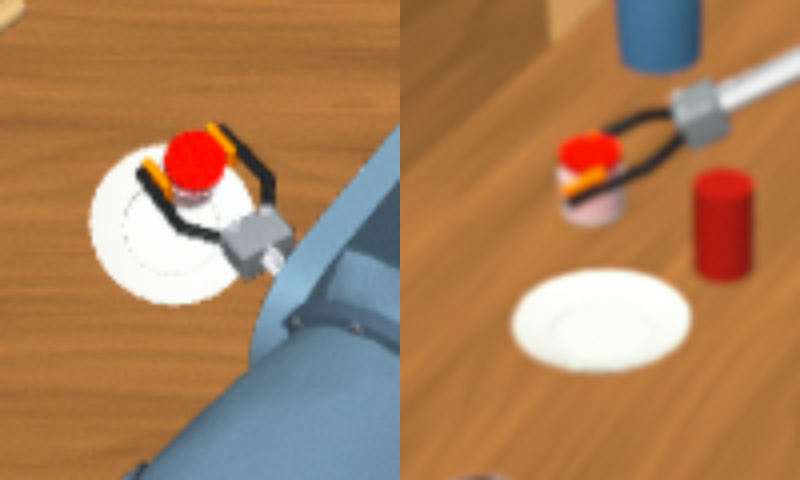

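Pot held upright over the saucer: cap at (0.702,-0.191), tilt about 2°. Now I'll lower it.

Request:
send_rows(
  deltas=[
    [0, -0.004, 0.008, 0, 0, 0, 0.3],
    [0, -0.008, 0.017, 0, 0, 0, 0.3],
    [0, -0.008, 0.017, 0, 0, 0, 0.3],
    [0, -0.008, 0.017, 0, 0, 0, 0.3],
    [0, -0.006, 0.013, 0, 0, 0, 0.3],
    [0, -0.003, 0.006, 0, 0, 0, 0.3],
    [0, 0, 0, 0, 0, 0, 0.3],
    [0, 0, 0, 0, 0, 0, 0.3],
  ],
)

```text
time_s: 15.7
tcp_pos: [0.466, -0.3841, 0.1915]
orientation: [2.382, -1.373, -0.3]
force: [-0.5, 0.6, -1.8]
finger_gap: 0.0435
grip_force: 33.9
```

Request:
send_rows(
  deltas=[
    [0, -0.001, 0.003, 0, 0, 0, 0.3],
    [0, -0.001, 0.003, 0, 0, 0, 0.3],
    [0, 0, 0, 0, 0, 0, 0.3],
  ],
)

```text
time_s: 16.08
tcp_pos: [0.4647, -0.3839, 0.1841]
orientation: [2.382, -1.373, -0.303]
force: [0.6, 0.3, -2.0]
finger_gap: 0.0434
grip_force: 33.9
```

Request:
send_rows(
  deltas=[
    [0, -0.001, 0.002, 0, 0, 0, 0.3],
    [0, -0.001, 0.002, 0, 0, 0, 0.3],
    [0, 0, 0, 0, 0, 0, 0.3],
  ],
)

```text
time_s: 16.45
tcp_pos: [0.4649, -0.3839, 0.1796]
orientation: [2.382, -1.373, -0.302]
force: [0.5, -0.0, -2.5]
finger_gap: 0.0432
grip_force: 33.9
```

```bash
cat > pot.py <<'E'
from h import *
s=env.sense(); print(s['tcp_pos'].round(4),s['force'].round(1),s['ft_torque'].round(2))
for n in ('side','top'):
    k=cam(n); P=cloud(k); hsv=cv2.cvtColor(k['img'],cv2.COLOR_RGB2HSV)
    m=(cv2.inRange(hsv,(0,180,150),(5,255,255))|cv2.inRange(hsv,(174,180,150),(179,255,255)))>0
    m&=(k['z_map']>0)&(P[...,2]>.03)&(P[...,2]<.2)&(abs(P[...,1]+.19)<.07)&(abs(P[...,0]-.7)<.06)
    q=P[m]; t=q[abs(q[:,2]-np.median(q[:,2]))<.004]; print(n,len(t),np.median(t,0).round(4),np.linalg.svd(t-t.mean(0))[2][2].round(3))
E
python3 pot.py
```

```text
[ 0.4649 -0.3839  0.1796] [ 0.5 -0.  -2.5] [ 0.02 -0.04  0.06]
side 91 [ 0.7022 -0.1891  0.0525] [0.02  0.058 0.998]
top 129 [ 0.7006 -0.1923  0.0508] [0.036 0.021 0.999]
```

Request:
send_rows(
  deltas=[
    [0, -0.001, 0.002, 0, 0, 0, 0.3],
    [0, 0, 0, 0, 0, 0, 0.3],
    [0, 0, 0, 0, 0, 0, 0.3],
  ],
)

```text
time_s: 16.92
tcp_pos: [0.4653, -0.384, 0.1778]
orientation: [2.382, -1.373, -0.301]
force: [-0.2, 0.6, -2.3]
finger_gap: 0.0435
grip_force: 34.6
```

Request:
send_rows(
  deltas=[
    [0, -0.001, 0.002, 0, 0, 0, 0.3],
    [0, 0, 0, 0, 0, 0, 0.3],
    [0, 0, 0, 0, 0, 0, 0.3],
  ],
)

```text
time_s: 17.3
tcp_pos: [0.4653, -0.3842, 0.1758]
orientation: [2.382, -1.373, -0.301]
force: [-1.7, -0.2, 0.8]
finger_gap: 0.0436
grip_force: 38.4
```

```bash
python3 pot.py
```

```text
[ 0.4653 -0.3842  0.1758] [-1.7 -0.2  0.8] [ 0.17 -0.26  0.02]
side 89 [ 0.703 -0.188  0.051] [-0.025 -0.004 -1.   ]
top 128 [ 0.7038 -0.1904  0.0484] [-0.029 -0.02  -0.999]
```

Touchdown: force rose about 3 N and the cap is at 0.050. I'll release and retreat along the tube.

Request:
send_rows(
  deltas=[
    [0, 0, 0, 0, 0, 0, 0.0],
    [0, 0, 0, 0, 0, 0, -0.05],
    [0, 0, 0, 0, 0, 0, -0.1],
    [0, 0, 0, 0, 0, 0, -0.15],
    [0, 0, 0, 0, 0, 0, -0.2],
    [0, 0, 0, 0, 0, 0, -0.27],
    [0, 0, 0, 0, 0, 0, -0.27],
    [0, 0, 0, 0, 0, 0, -0.27],
  ],
)

```text
time_s: 18.4
tcp_pos: [0.4652, -0.3839, 0.1755]
orientation: [2.382, -1.373, -0.302]
force: [-0.7, -0.5, -1.5]
finger_gap: 0.0544
grip_force: 9.7
```

```bash
python3 pot.py
```

```text
[ 0.4652 -0.3839  0.1755] [-0.7 -0.5 -1.5] [ 0.04 -0.2   0.03]
side 83 [ 0.7015 -0.1866  0.0515] [ 0.012 -0.009 -1.   ]
top 130 [ 0.7046 -0.1914  0.049 ] [-0.002  0.024 -1.   ]
```

Request:
send_rows(
  deltas=[
    [0, 0.006, 0, 0, 0, 0, -0.27],
    [0, 0.01, 0, 0, 0, 0, -0.27],
    [0, 0.015, 0, 0, 0, 0, -0.27],
    [0, 0.02, 0, 0, 0, 0, -0.27],
    [0, 0.02, 0, 0, 0, 0, -0.27],
    [0, 0.02, 0, 0, 0, 0, -0.27],
    [0, 0.02, 0, 0, 0, 0, -0.27],
    [0, 0.015, -0.02, 0, 0, 0, -0.27],
    [0, 0.01, -0.02, 0, 0, 0, -0.27],
    [0, 0.01, -0.02, 0, 0, 0, -0.27],
    [0, 0, 0, 0, 0, 0, -0.27],
  ],
)

```text
time_s: 19.88
tcp_pos: [0.3737, -0.4384, 0.2945]
orientation: [2.381, -1.373, -0.294]
force: [-0.4, -0.8, -1.5]
finger_gap: 0.0544
grip_force: 9.7
```

```bash
python3 pot.py
python3 - <<'E'
from h import *
s=env.sense(); R0=Ro.from_rotvec(s['orientation']).as_matrix(); A=np.stack([-R0[:,1],-R0[:,0],-R0[:,2]],1); print('J',s['tcp_pos']+A@J,s['qpos'].round(2))
d=cam('side'); P=cloud(d); L=(P-s['tcp_pos'])@A*1000; hsv=cv2.cvtColor(d['img'],cv2.COLOR_RGB2HSV)
m=(cv2.inRange(hsv,(7,170,130),(20,255,255))>0)&(d['z_map']>0)&(L[...,0]>290)&(L[...,0]<360)&(abs(L[...,2])<40)&(abs(L[...,1]-47)<70)
for sg in (0,1):
    q=L[m&((L[...,1]>46)==sg)]; print(len(q),np.median(q,0).round(1) if len(q) else '')
go([.5357,-.3913,.25],tool(axes(3.2,0)))
E
```

```text
[ 0.3737 -0.4384  0.2945] [-0.4 -0.8 -1.5] [ 0.16 -0.24  0.01]
side 97 [ 0.7024 -0.1857  0.0507] [0.024 0.01  1.   ]
top 132 [ 0.7034 -0.1916  0.0486] [ 0.008  0.023 -1.   ]
J [ 0.61057573 -0.24447127  0.15551918] [-0.85  0.24  1.49 -0.43  1.5   1.82]
76 [326.9  12.1   6.5]
46 [328.4  87.3  10.7]
shift mm [  42.4 -165.9  -32.4] turn deg [ 22.77  12.33 -55.74] gap 54.2 F [-0.4 -0.7 -2.1] t 20.025
```

Request:
send_rows(
  deltas=[
    [0, 0, 0, 0, 3.0, -6.43, -0.27],
    [0, 0, 0, 0, 3.0, -6.43, -0.27],
    [0, 0, 0, 0, 3.0, -6.43, -0.27],
    [0, 0, 0, 0, 3.0, -6.43, -0.27],
    [0, 0, 0, 0, 3.0, -6.43, -0.27],
    [0, 0, 0, 0, 3.0, -6.43, -0.27],
    [0, 0, 0, 0, 3.0, -6.43, -0.27],
    [0, 0, 0, 0, 3.0, -6.43, -0.27],
    [0, 0, 0, 8, 0, 0, -0.27],
    [0, 0, 0, 8, 0, 0, -0.27],
    [0, 0, 0, 9, 0, 0, -0.27],
    [0, 0, 0, 0, 0, 0, -0.27],
  ],
)

```text
time_s: 21.52
tcp_pos: [0.3715, -0.4391, 0.2895]
orientation: [-3.138, 0.09, -0.001]
force: [0.6, -0.7, -1.3]
finger_gap: 0.0542
grip_force: 10.0
```

Run:
```python
from h import *
go([.5357,-.3913,.06],tool(axes(3.2,0)))
```

```text
shift mm [161.  -56.7 229.7] turn deg [-0.13 -0.04 -0.1 ] gap 54.2 F [ 0.6 -0.7 -1.3] t 21.525
```

Request:
send_rows(
  deltas=[
    [0.02, -0.006, 0, 0, 0, 0, -0.27],
    [0.03, -0.01, 0, 0, 0, 0, -0.27],
    [0.03, -0.01, 0.01, 0, 0, 0, -0.27],
    [0.03, -0.01, 0.02, 0, 0, 0, -0.27],
    [0.03, -0.01, 0.03, 0, 0, 0, -0.27],
    [0.021, -0.01, 0.03, 0, 0, 0, -0.27],
    [0, 0, 0.03, 0, 0, 0, -0.27],
    [0, 0, 0.03, 0, 0, 0, -0.27],
    [0, 0, 0.03, 0, 0, 0, -0.27],
    [0, 0, 0.03, 0, 0, 0, -0.27],
    [0, 0, 0.02, 0, 0, 0, -0.27],
    [0, 0, 0, 0, 0, 0, -0.27],
  ],
)

```text
time_s: 23.02
tcp_pos: [0.5365, -0.3883, 0.0599]
orientation: [-3.138, 0.084, -0.0]
force: [-0.2, -0.0, -1.5]
finger_gap: 0.0539
grip_force: 10.0
```

Run:
```python
from h import *
go([.5357,-.3913,.0125],tool(axes(3.2,0)))
```

```text
shift mm [-0.6  3.2 47.4] turn deg [-0.14  0.    0.14] gap 53.9 F [-0.2 -0.  -1.5] t 23.025
```

Request:
send_rows(
  deltas=[
    [0, 0, 0.015, 0, 0, 0, -0.27],
    [0, 0, 0.015, 0, 0, 0, -0.27],
    [0, 0, 0.008, 0, 0, 0, -0.27],
    [0, 0, 0.004, 0, 0, 0, -0.27],
    [0, 0, 0.003, 0, 0, 0, -0.27],
    [0, 0, 0, 0, 0, 0, -0.27],
  ],
)

```text
time_s: 23.78
tcp_pos: [0.5369, -0.3906, 0.0168]
orientation: [-3.14, 0.086, -0.004]
force: [-0.6, -0.0, -1.5]
finger_gap: 0.054
grip_force: 10.0
```

Request:
send_rows(
  deltas=[
    [0, 0, 0.002, 0, 0, 0, -0.27],
    [0, 0, 0.002, 0, 0, 0, -0.27],
    [0, 0, 0.001, 0, 0, 0, -0.27],
    [0, 0, 0, 0, 0, 0, -0.27],
  ],
)

```text
time_s: 24.28
tcp_pos: [0.5369, -0.3903, 0.0116]
orientation: [-3.14, 0.086, -0.004]
force: [0.4, -0.2, -1.5]
finger_gap: 0.0541
grip_force: 10.0
```

Request:
send_rows(
  deltas=[
    [0, 0, 0.0015, 0, 0, 0, -0.27],
    [0, 0, 0.0015, 0, 0, 0, -0.27],
    [0, 0, 0, 0, 0, 0, -0.27],
  ],
)

```text
time_s: 24.65
tcp_pos: [0.5373, -0.3906, 0.0102]
orientation: [-3.14, 0.086, -0.005]
force: [-1.7, 3.1, 7.3]
finger_gap: 0.0544
grip_force: 9.0
```

Contact at 7 N. I'll open slowly and lift off.

Request:
send_rows(
  deltas=[
    [0, 0, -0.001, 0, 0, 0, -0.32],
    [0, 0, 0, 0, 0, 0, -0.36],
    [0, 0, 0, 0, 0, 0, -0.5],
    [0, 0, 0, 0, 0, 0, -0.8],
    [0, 0, 0, 0, 0, 0, -1],
    [0, 0, 0, 0, 0, 0, -1],
    [0, 0, -0.01, 0, 0, 0, -1],
    [0, 0, -0.02, 0, 0, 0, -1],
    [0, 0, -0.03, 0, 0, 0, -1],
    [0, 0, -0.03, 0, 0, 0, -1],
    [0, 0, -0.03, 0, 0, 0, -1],
    [0, 0, 0, 0, 0, 0, -1],
  ],
)

```text
time_s: 26.15
tcp_pos: [0.5385, -0.3924, 0.1349]
orientation: [3.135, -0.086, 0.013]
force: [-0.6, -1.1, 0.2]
finger_gap: 0.0856
grip_force: 0.0
```

```bash
python3 pot.py
python3 - <<'E'
from h import *
c=cam('top'); w=cam('wrist'); d=cam('side')
W=np.zeros((480,800,3),np.uint8); W[:,:400]=cv2.resize(c['img'][130:370,200:440],(400,480)); W[:240,400:720]=cv2.resize(w['img'],(320,240)); W[240:,400:720]=cv2.resize(d['img'],(320,240)); save('end.png',W)
P=cloud(c); q=P[250:265,362:430][(c['z_map'][250:265,362:430]>0)]; print('reacher z max',q[:,2].max())
for n,(u,v,r) in dict(violet=(287,203,14),yel=(281,232,14),red=(278,264,14),green=(273,294,14)).items():
    q=P[v-r-2:v+r+3,u-r-2:u+r+3].reshape(-1,3); t=q[(q[:,2]>.073)&(q[:,2]<.09)]
    if len(t): print(n,cv2.minEnclosingCircle(t[:,:2].astype(np.float32)))
g=cv2.cvtColor(c['img'],cv2.COLOR_RGB2HSV)[155:215,355:412]; m=((g[...,1]<60)&(g[...,2]>150)).astype(np.uint8)
n,l,st,ce=cv2.connectedComponentsWithStats(m);i=1+np.argmax(st[1:,4]);ct=max(cv2.findContours((l==i).astype(np.uint8),0,1)[0],key=len)
print('saucer',cv2.minEnclosingCircle(np.array([plane(c,p[0][0]+355,p[0][1]+155,.016)[:2] for p in ct],np.float32)))
E
```

```text
[ 0.5385 -0.3924  0.1349] [-0.6 -1.1  0.2] [-0.04  0.04 -0.03]
side 94 [ 0.703  -0.1875  0.0509] [0.005 0.009 1.   ]
top 134 [ 0.7031 -0.1915  0.0488] [ 0.005  0.    -1.   ]
reacher z max 0.6229657098446927
violet ((0.6358712315559387, 0.0776258111000061), 0.02903353050351143)
yel ((0.5532394647598267, 0.0889873057603836), 0.029332326725125313)
red ((0.4758165776729584, 0.0993696004152298), 0.024761533364653587)
saucer ((0.7017977833747864, -0.19355952739715576), 0.059839073568582535)
```

View pics/end.png

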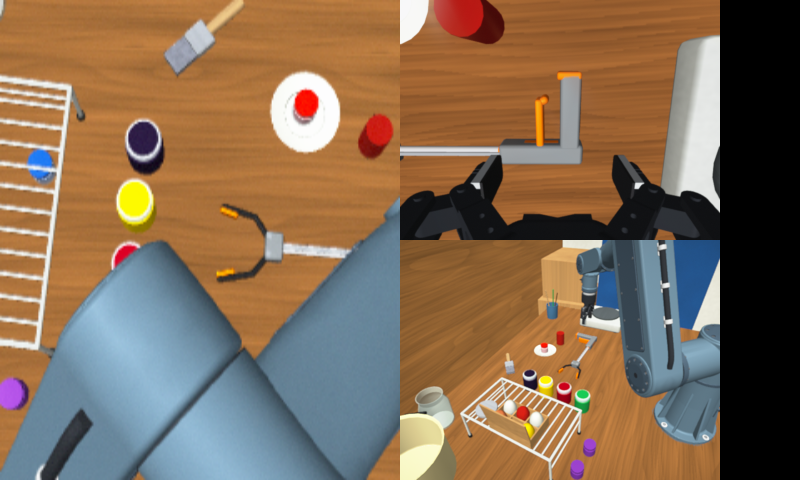

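The final picture shows the pot upright in the middle of the saucer, the reacher flat on the desk and the jars in place. Handing in.

```bash
python3 -c "
from cell import env
print(env.sign_off())"
```

```text
the job is handed in; nothing more can be done
None
```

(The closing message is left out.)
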